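# Twist a jammed rosette out of its chuck and stack it on a cork sheet

## Robot

A 6-joint arm with a two-finger parallel gripper is mounted at the origin on the work surface. World frame = base frame: x ahead of the robot, y to its left, z up, the work surface at z = 0. Lengths are in m, angles in rad, forces in N, time in s.
With the tool pointing down it reaches from about 0.325 to 1 m from the base axis. Payload 5.1 kg.
Tool frame: the origin (TCP) lies at the very end of the fingers, on their centre line; the grasp point (between the pads) lies 19 mm behind it; z points along the fingers, y is the line along which they close (so a half turn about z gives the same grasp; the last joint's range is limited). The gripper opens to 85 mm and grips with 20 to 120 N. Pads are 22 mm wide; open, the fingers measure 114 mm over their backs; the gripper's body (76 mm by 85 mm) begins 54 mm behind the grasp point. The pads swing forward as they close: fully open they stand 13 mm farther back than shut.
Start: joints at [1.203, 0.124, 1.65, -0, 1.367, -0.083], TCP at [0.183, 0.624, 0.231] pointing down, gripper open.
Joint ranges: [-2.61, 2.61], [-1.02, 2.33], [0.03, 2.71], [-1.35, 4.49], [0.32, 2.68], [-2.91, 2.91]. Speed limits (rad/s): [2.57, 2.57, 3.14, 3.14, 3.14, 3.14].

## Interface

Orientations are given as a rotation vector (axis times angle).
In Python, from cell import r gives the robot as it stands.
- The arm moves only by the shell command python3 nudge.py, which reads ROWS from standard input. ROWS is one flat JSON list of numbers that holds 1 to 8 rows one after another, with no inner brackets; each row has 7 numbers: dx, dy, dz in m, then a rotation vector rx, ry, rz in rad, then the opening from 0.0 (shut) to 1.0 (fully open); each row shifts and turns the commanded pose from where the row before left it, along the tool's axes as they then stand; what a row does not reach is not made up. A row lasts 1/8 s, in which the tool goes at most 0.0625 m and 0.188 rad, less where a joint would pass 70% of its speed; a pose out of reach is approached as far as the arm can. The fingers move at their own pace and stop on an object; the grip force is fixed at half the most. Time passes only in rows, so rows that do not move let the fingers close. It prints the time, the measured TCP pose, the force, the opening and the grip force at its end. Input that does not fit is refused with a message, and nothing moves.
- r.state(): the state, without advancing time (a new reading comes with each control period).
- r.grab_frame(name): name is "scene" or "side" or "wrist"; returns a dict with "pixels" (420x560x3 uint8, red, green, blue), "range_z" (420x560 float32, m along the optical axis (not along the pixel's ray), 0 where there is no reading), "fx", "fy", "cx", "cy" (pixels), "origin" and "orientation" of the camera in the world; the wrist camera has in their place "tool_from_camera" (4x4, takes a point from camera to tool coordinates, whose origin is the TCP and whose axes are the flange's). Camera axes: x right, y up, looking along -z (the intrinsics and any distortion apply to the point x, -y, -z); pixel columns grow to the right and rows downward; lengths in m; the calibration is good to about 2 mm. A picture is of the moment at which its call begins: read the wrist's pose just before it.
- r.close_job(): hands the job in; it is judged then, once.
The state is a dict: "time_s": time; "joints": joint angles; "joint_vel": joint speeds; "joint_efforts": joint torques, N m; "tcp_pos": TCP position; "orientation": TCP orientation; "wrist_force": force on the tool from outside, world axes, zero at the start; "torque": the same for the moment, N m; "gripper_width": opening from 0.0 (shut) to 1.0 (fully open); "grasp_force": force on a finger pad.
Only numpy, scipy, OpenCV 4.12 (cv2) and the standard library are available. Lean on these libraries where they do the work, as an engineer would, in place of code of your own. Each camera call takes 0.05 s, during which the arm holds its last target. There are 200 camera calls.

## Task

Lay the cork sheet flat and centred on top of the rosette that already stands in the tray. Then work the other rosette, which is jammed friction-tight in the blue chuck, out by twisting it back and forth while pulling gently, so that the heavy chuck stays down in its cradle and is not lifted with it. Stand the freed rosette upright, centred on the cork sheet over the lower rosette, let go, and leave the other things on the bench alone.

Things in the scene. Friction and masses are not known exactly. Their poses are not given: they have to be found in the camera images.
- rosette: Jammed turned wooden plug, pale, dark eight-petal flower on its flat top, 70 g. Round head 52 mm diameter, 26 mm high, on a round spigot 42 mm diameter, 28 mm high (54 in all). Origin: centre of the spigot's flat underside; z up through the head. It starts upright, the lowest 24 mm of the spigot gripped in the chuck; the head's underside is 4 mm above the chuck's top.
- rosette_low: The rosette already in the tray: same form and size, standing on its spigot on the tray's floor. Origin: centre of the spigot's underside; its flat top is 54 mm above that.
- sheet: Loose brown cork sheet, 92 mm long (own x), 62 wide (own y), 6 thick, 20 g; origin: centre of its underside. It starts flat on a dark wooden riser block 70 x 36 mm, 30 high, so its long edges overhang by about 13 mm: grip it across its 62 mm width from above.
- tray: Fixed open wooden tray, 160 mm square, rim 22 mm high, floor 6 mm thick lined in grey; origin: centre of its underside on the bench.
- chuck_mouth (a point): Centre of the recess at the chuck's top face, 62 mm above the bench while the chuck is down. The chuck: a blue block 132 mm square, 50 high, with a recess 62 mm square and 24 deep, where four black sprung jaws press on the spigot from four sides (about 11 N each). Once risen 24 mm out of it, the rosette is free.
- chuck (a joint): Height of the chuck off its cradle, m: 0 when down. It cannot turn or shift sideways but slides freely straight up; only its weight (9 to 11 N) keeps it down. A straight pull on the rosette needs 30 to 50 N (hidden, varies) to slide it, so it lifts the chuck instead.
- glue: Bystander: brown glue bottle with red cap, 60 mm diameter, 150 mm high; leave it alone. Origin: centre of its underside.
- ball_foot: Bystander: carved wooden ball foot, 68 mm wide and high; leave it alone. Origin: centre of its underside.
- sand_block: Bystander: grey sanding block, 90 x 55 x 32 mm, between the robot and the work; leave it alone. Origin: centre of its underside.
- carving_gouge: Bystander: gouge with a wooden handle, lying; leave it alone. Origin: centre of its underside.
- cradle: Fixed plywood base 170 mm square, 12 high, with dark corner cleats that hold the chuck; origin: centre of its underside. The jaws' friction opposes the direction of sliding: while the rosette turns, it mostly resists turning (0.6 to 1.1 N m, so grip firmly) and little resists a slow pull. Feel the pull and keep it under the chuck's weight: some 2 to 3 mm of rise per radian turned, either way.

How it is judged:
By the outcome, as a careful person would: the job done as asked, in the order asked, and still so for the second after the job is handed in, with the robot touching nothing.
It also fails if it takes over 72 s, if anything falls off the work surface, if the arm or the gripper's body presses on something with over 40 N, if the wrist force passes 120 N, or if a joint passes its speed limit or range.

## Working session

There is one attempt and no reset: what is moved stays moved. The work goes in short steps, Python scripts to look and compute and a shell command to move; the robot and the scene stay as the last step left them, time stands still between calls to the robot, and variables do not carry over. Pictures are saved under pics/ and viewed, at most 11 in all, crops included, and the job is handed in when it is done.

```bash
ls; mkdir -p pics; python3 - <<'E'
from cell import r
import cv2,numpy as np
print(r.state())
for n in("scene","side"):
    f=r.grab_frame(n); cv2.imwrite(f"pics/{n}0.png",f["pixels"][:,:,::-1]); np.savez(f"{n}0.npz",**f)
    print(n,{k:v for k,v in f.items() if k not in("pixels","range_z")})
E
```

```text
cell.py
nudge.py
pics
  3 cell.py
  5 nudge.py
  8 total
{'time_s': 0.0, 'joints': array([ 1.20335789e+00,  1.24545733e-01,  1.65166884e+00, -1.47553265e-05,
        1.36752689e+00, -8.26118060e-02]), 'joint_vel': array([-0.00049481, -0.0004989 ,  0.00065422,  0.00058408,  0.00154572,
        0.00140103]), 'joint_efforts': array([-1.22088357e-03, -4.23631382e+01, -3.65442467e+01, -1.90341070e-04,
        6.96838557e-03,  7.22546247e-06]), 'tcp_pos': array([0.18246121, 0.62322334, 0.23002979]), 'orientation': array([-0.44582286, -3.10932656,  0.00329482]), 'wrist_force': array([ 0.19611482, -0.13228477, -0.41661199]), 'torque': array([-0.00908786, -0.03262546, -0.03604705]), 'grasp_force': 0.0, 'gripper_width': 0.9981125806443225}
scene {'fx': 448.57989519620907, 'fy': 448.57989519620907, 'cx': 280.7491254346582, 'cy': 215.76571788935723, 'origin': array([ 1.44459419, -0.14926223,  0.73471857]), 'orientation': array([0.78341349, 0.65267198, 1.28159268])}
side {'fx': 508.8368696610526, 'fy': 508.8368696610526, 'cx': 274.35909449532153, 'cy': 211.21366310717198, 'origin': array([0.5003887 , 1.07026312, 0.7642835 ]), 'orientation': array([ 0.04211043, -1.47971881, -2.72686711])}
```
View pics/scene0.png

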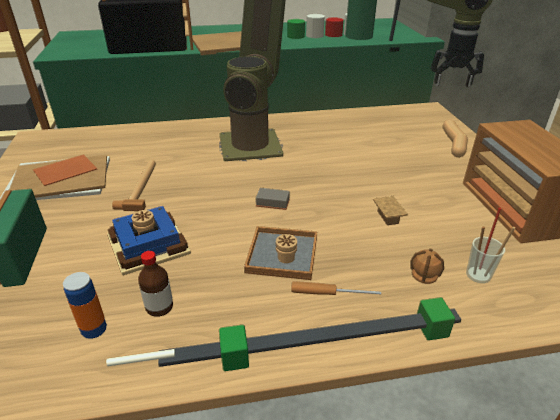

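View pics/side0.png

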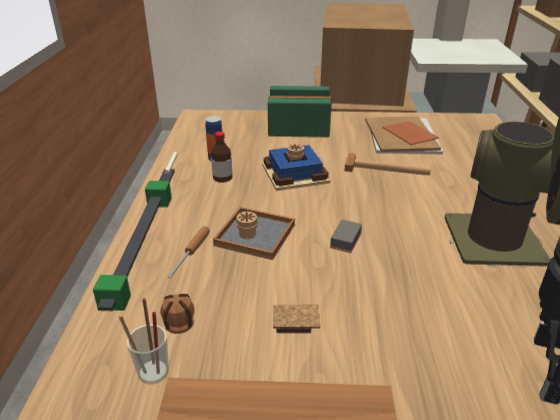

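Scene view: the sheet is at (390,206), the low rosette's top at (287,239) in the tray, the jammed rosette's top at (143,215), and the glue at (156,290). In the side view the same items are at (296,316), (246,217) and (295,150). I'll triangulate these and check them against the depth clouds.

```bash
cat > h.py <<'E'
import numpy as np,cv2
from scipy.spatial.transform import Rotation as R
def cam(f,T=None):
    if "origin" in f: return np.array(f["origin"]),R.from_rotvec(f["orientation"]).as_matrix()
    M=T@np.array(f["tool_from_camera"]); return M[:3,3],M[:3,:3]
def dirs(f,u,v): return np.stack([(u-f["cx"])/f["fx"],-(v-f["cy"])/f["fy"],-np.ones_like(u)],-1)
def cloud(f,T=None):
    o,M=cam(f,T); v,u=np.mgrid[:420,:560].astype(float); z=np.array(f["range_z"])
    P=(dirs(f,u,v)*z[...,None])@M.T+o; P[z==0]=np.nan; return P
def tri(fs,px,Ts=(None,None)):
    A=np.zeros((3,3));b=np.zeros(3);L=[]
    for f,(u,v),T in zip(fs,px,Ts):
        o,M=cam(f,T); d=M@dirs(f,float(u),float(v)); d/=np.linalg.norm(d); Q=np.eye(3)-np.outer(d,d);A+=Q;b+=Q@o;L.append((Q,o))
    x=np.linalg.solve(A,b); return x,[np.linalg.norm(Q@(x-o)) for Q,o in L]
def tool(s):
    T=np.eye(4);T[:3,:3]=R.from_rotvec(s["orientation"]).as_matrix();T[:3,3]=s["tcp_pos"];return T
E
python3 - <<'E'
from h import *
np.set_printoptions(precision=4,suppress=True)
F={n:{k:v for k,v in np.load(f"{n}0.npz").items()} for n in("scene","side")}
S,D=F["scene"],F["side"]
for n,a,b in(("sheet",(390,206),(296,316)),("low",(287,240),(246,218)),("ros",(143,216),(295,149))): print(n,*tri((S,D),(a,b)))
C={"sheet":((390,206),(296,316)),"low":((287,240),(246,218)),"ros":((143,216),(295,149))}
for k,(n,f) in enumerate(F.items()):
    P=cloud(f)
    for c,(a) in C.items():
        u,v=a[k]; q=P[v-40:v+40,u-45:u+45].reshape(-1,3); z0=np.median(P[v-1:v+2,u-1:u+2,2]); 
        m=abs(q[:,2]-z0)<.004; p=q[m]; p=p[np.linalg.norm(p[:,:2]-P[v,u,:2],axis=1)<.06]
        print(n,c,z0,len(p),p.min(0),p.max(0),cv2.minAreaRect(p[:,:2].astype('f4')*1000))
    q=P.reshape(-1,3)
    print("tablez",np.nanmedian(q[abs(q[:,2])<.02,2]))
    for nm,lo,hi,c in(("trayrim",.014,.03,tri((S,D),C["low"])[0]),("chuck",.052,.07,tri((S,D),C["ros"])[0])):
        p=q[(q[:,2]>lo)&(q[:,2]<hi)&(np.linalg.norm(q[:,:2]-c[:2],axis=1)<.14)]
        print(n,nm,len(p),cv2.minAreaRect(p[:,:2].astype('f4')*1000))
E
```

```text
sheet [0.4961 0.3286 0.0318] [np.float64(0.0004685804534009554), np.float64(0.00046858045340085805)]
low [0.6244 0.0154 0.0566] [np.float64(0.0008837493674384797), np.float64(0.0008837493674384573)]
ros [ 0.5064 -0.3226  0.0854] [np.float64(0.0016758629149773874), np.float64(0.0016758629149774113)]
scene sheet 0.03471627175819103 470 [0.4512 0.2917 0.0307] [0.5487 0.3579 0.0387] ((499.71954345703125, 325.2989501953125), (96.08709716796875, 63.78322219848633), 2.492396354675293)
scene low 0.0600526564357281 250 [ 0.6015 -0.0132  0.0561] [0.6533 0.0358 0.0631] ((627.5639038085938, 11.827226638793945), (47.79195785522461, 51.36700439453125), 80.26983642578125)
scene ros 0.09101494273136801 238 [ 0.4821 -0.3507  0.0871] [ 0.5384 -0.3002  0.0944] ((510.719482421875, -324.0666809082031), (51.04338455200195, 51.65668869018555), 74.9280776977539)
tablez -0.0004522482024233998
scene trayrim 1031 ((637.2095947265625, 8.864822387695312), (187.5067596435547, 220.97955322265625), 73.40605926513672)
scene chuck 1517 ((510.07550048828125, -324.9854736328125), (138.81893920898438, 132.56634521484375), 18.079317092895508)
side sheet 0.034647012626546014 1080 [0.4501 0.2966 0.0308] [0.5433 0.3627 0.0386] ((496.4162292480469, 329.6820983886719), (92.30007934570312, 64.26177215576172), 1.456485629081726)
side low 0.0583308502645461 209 [ 0.5992 -0.0122  0.0544] [0.6489 0.0423 0.0623] ((623.8707275390625, 14.75992202758789), (47.98604965209961, 55.245208740234375), 4.886529445648193)
side ros 0.09006271157645507 117 [ 0.4832 -0.3495  0.0867] [ 0.5314 -0.2891  0.093 ] ((505.3703308105469, -321.5215148925781), (51.43342208862305, 54.46909713745117), 39.315650939941406)
tablez -0.0012878771130482303
side trayrim 861 ((631.8451538085938, 18.270225524902344), (204.53871154785156, 208.94480895996094), 70.58283996582031)
side chuck 799 ((507.42852783203125, -322.63262939453125), (133.08413696289062, 144.0526123046875), 17.814294815063477)
```

```bash
cat >> h.py <<'E'
def delta(s,p,yaw=None):
    """tool-axis shift to world TCP p; rz so tool y points along world yaw (mod pi)"""
    T=tool(s); d=T[:3,:3].T@(np.array(p)-T[:3,3]); y=np.arctan2(T[1,1],T[0,1])
    rz=None if yaw is None else -((yaw-y+np.pi/2)%np.pi-np.pi/2)
    z=T[:3,2]; return d.round(4),rz,"tilt",z.round(4)
E
python3 - <<'E'
from h import *
from cell import r
Q=np.concatenate([cloud({k:v for k,v in np.load(f"{n}0.npz").items()}).reshape(-1,3) for n in("scene","side")])
a=np.array([.1825,.623]);b=np.array([.498,.327])
for t in np.linspace(0,1,9):
    c=a+t*(b-a);m=(np.linalg.norm(Q[:,:2]-c,axis=1)<.09);print(c.round(2),np.nanmax(Q[m,2]) if m.any() else None,end=' ')
m=(Q[:,0]>.2)&(Q[:,0]<.85)&(Q[:,1]>.4)&(Q[:,1]<.9)&(Q[:,2]>.06)&(Q[:,2]<.4)
print("\nbox",np.nanpercentile(Q[m],[1,50,99],axis=0))
for lo,hi,y0,y1 in((.4,.85,-.2,.2),(.3,.7,-.5,-.2),(.55,.75,-.32,-.2)):
    m=(Q[:,0]>lo)&(Q[:,0]<hi)&(Q[:,1]>y0)&(Q[:,1]<y1)&(Q[:,2]>.1); print(m.sum(),np.nanpercentile(Q[m],[1,50,99],axis=0) if m.any() else None)
print(delta(r.state(),(.498,.327,.2),np.radians(92)))
E
```

```text
[0.18 0.62] 0.5221137456750335 [0.22 0.59] 0.5221137456750335 [0.26 0.55] 0.5221137456750335 [0.3  0.51] 0.4966995554298813 [0.34 0.48] 0.004556560319108005 [0.38 0.44] 0.004556560319108005 [0.42 0.4 ] 0.03915558715794143 [0.46 0.36] 0.03915558715794143 [0.5  0.33] 0.03915558715794143 
box [[0.20243291 0.42087809 0.06316964]
 [0.53087926 0.64362086 0.19873124]
 [0.7890456  0.75503394 0.39067272]]
0 None
0 None
669 [[ 0.71000126 -0.31127707  0.10058587]
 [ 0.73776542 -0.28273175  0.12077259]
 [ 0.74963576 -0.26485736  0.15055996]]
(array([-0.3861, -0.1956,  0.0305]), np.float64(-0.31970128165220957), 'tilt', array([-7.0e-04, -1.8e-03, -1.0e+00]))
```

Path clear (glue is far off at x≈0.73, y≈-0.28). Move over the sheet and look with the wrist camera.

```bash
echo '[-0.048,-0.0245,0.004,0,0,0,1,-0.048,-0.0245,0.004,0,0,0,1,-0.048,-0.0245,0.004,0,0,0,1,-0.048,-0.0245,0.004,0,0,0,1,-0.048,-0.0245,0.004,0,0,0,1,-0.048,-0.0245,0.004,0,0,0,1,-0.048,-0.0245,0.004,0,0,0,1,-0.048,-0.0245,0.004,0,0,0,1]' | python3 nudge.py; echo '[0,0,0,0,0,-0.16,1,0,0,0,0,0,-0.16,1,0,0,0,0,0,0,1]' | python3 nudge.py
python3 - <<'E'
from h import *
from cell import r
s=r.state();T=tool(s);f=r.grab_frame("wrist");cv2.imwrite("pics/w1.png",f["pixels"][:,:,::-1]);np.savez("w1.npz",T=T,**f)
P=cloud(f,T).reshape(-1,3);p=P[(P[:,2]>.03)&(P[:,2]<.043)&(abs(P[:,0]-.498)<.08)&(abs(P[:,1]-.327)<.07)]
print(T.round(4)[:3],len(p),np.median(p[:,2]),cv2.minAreaRect(p[:,:2].astype('f4')*1000)); print(f["tool_from_camera"])
E
```

```text
time_s: 1.1
tcp_pos: [0.4969, 0.3263, 0.1987]
orientation: [-0.446, -3.109, 0.0]
wrist_force: [0.5, 0.7, -0.4]
gripper_width: 0.999
grasp_force: 0.0
time_s: 1.48
tcp_pos: [0.4959, 0.3274, 0.1987]
orientation: [0.052, -3.14, 0.001]
wrist_force: [-0.4, -0.4, -0.0]
gripper_width: 0.998
grasp_force: 0.0
[[-9.995e-01 -3.290e-02 -1.000e-03  4.959e-01]
 [-3.290e-02  9.995e-01 -5.000e-04  3.274e-01]
 [ 1.000e-03 -5.000e-04 -1.000e+00  1.987e-01]] 4784 0.036078704950071566 ((496.02069091796875, 325.1355285644531), (92.2727279663086, 62.104278564453125), 3.1161181926727295)
[[-4.36860277e-04  9.53384322e-01  3.01758419e-01  7.81451385e-02]
 [ 9.99999731e-01  2.38517020e-04  6.94137294e-04 -5.85085919e-04]
 [ 5.89805094e-04  3.01758641e-01 -9.53384170e-01 -1.42804174e-01]
 [ 0.00000000e+00  0.00000000e+00  0.00000000e+00  1.00000000e+00]]
```

View pics/w1.png

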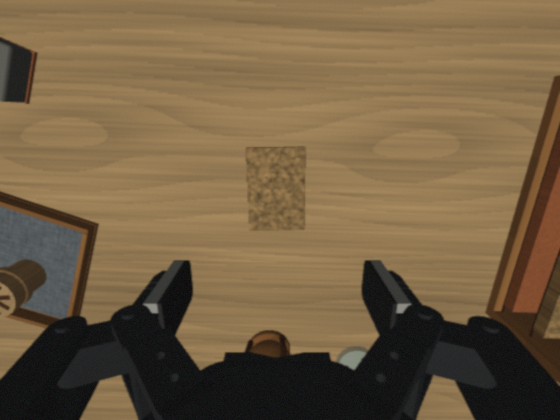

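The wrist view shows the sheet upright at columns 247–306, rows 147–230, centred between the fingers (190..363). It measures 92×62 mm with its top at 36 mm, which matches the text. Descending to grip.

```bash
echo '[0,-0.001,0.05,0,0,-0.02,1,0,0,0.05,0,0,0,1,0,0,0.045,0,0,0,1,0,0,0.025,0,0,0,1,0,0,0.020,0,0,0,1,0,0,0,0,0,0,1]' | python3 nudge.py; echo '[0,0,0,0,0,0,0.6,0,0,0,0,0,0,0.4,0,0,0,0,0,0,0.4,0,0,0,0,0,0,0.4,0,0,0,0,0,0,0.4]' | python3 nudge.py
```

```text
time_s: 2.28
tcp_pos: [0.495, 0.3264, 0.0078]
orientation: [0.086, -3.138, 0.002]
wrist_force: [-0.5, -0.1, -0.0]
gripper_width: 0.998
grasp_force: 0.0
time_s: 2.9
tcp_pos: [0.4977, 0.3276, 0.0115]
orientation: [-0.086, 3.137, 0.003]
wrist_force: [-0.4, -1.0, 6.4]
gripper_width: 0.704
grasp_force: 65.2
```

```bash
echo '[0,0,-0.02,0,0,0,0.4,0,0,-0.04,0,0,0,0.4,0,0,-0.05,0,0,0,0.4,0,0,-0.04,0,0,0,0.4,0,0,0,0,0,0,0.4]' | python3 nudge.py
python3 - <<'E'
from h import *
from cell import r
s=r.state();T=tool(s);f=r.grab_frame("wrist")
P=cloud(f,T);
print(T.round(4)[:3]); v,u=np.mgrid[:420,:560]
# sheet: brown points between the fingers
L=(P-T[:3,3])@T[:3,:3]
m=(abs(L[...,0])<.07)&(abs(L[...,1])<.029)&(L[...,2]>-.04)&(L[...,2]<.02)
p=L[m];print(m.sum(),np.median(p,0),p.min(0),p.max(0))
k=np.c_[p[:,:2],np.ones(len(p))];print("tilt fit",np.linalg.lstsq(k,p[:,2],rcond=None)[0])
img=f["pixels"][:,:,::-1].copy();cv2.imwrite("pics/w2.png",img)
print(delta(s,(.626,.0135,.16)),delta(r.state(),(.626,.0135,.16)))
E
```

```text
time_s: 3.52
tcp_pos: [0.4985, 0.3281, 0.1655]
orientation: [-0.087, 3.132, 0.007]
wrist_force: [-0.1, -0.2, -0.3]
gripper_width: 0.71
grasp_force: 64.9
[[-0.9984 -0.0552  0.0085  0.4985]
 [-0.0552  0.9985  0.0046  0.3281]
 [-0.0088  0.0041 -1.      0.1655]]
20803 [ 1.17774567e-02 -8.40489121e-05 -2.45664303e-02] [-0.04238339 -0.02898989 -0.02673156] [ 0.04734034  0.02899693 -0.01912407]
tilt fit [-0.0009952   0.00403271 -0.02453215]
(array([-0.1099, -0.3212,  0.0051]), None, 'tilt', array([ 0.0085,  0.0046, -1.    ])) (array([-0.1114, -0.3205,  0.0022]), None, 'tilt', array([ 0.0042,  0.0022, -1.    ]))
```

View pics/w2.png

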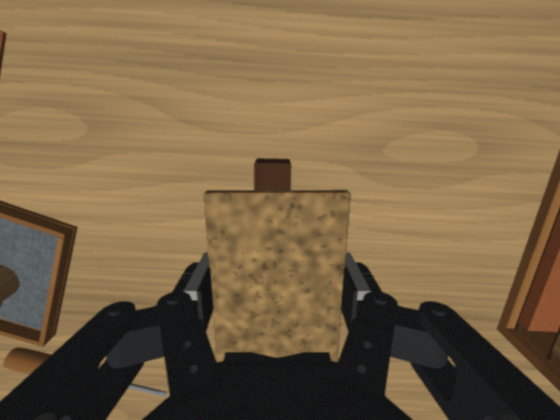

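The sheet is held square and centred: pixel columns 205–350, top edge at row 190. Next, a look at the low rosette past the sheet.

```bash
echo '[-0.025,-0.0465,-0.008,0,0,0,0.4,-0.025,-0.0465,-0.008,0,0,0,0.4,-0.025,-0.0465,-0.008,0,0,0,0.4,-0.025,-0.0465,-0.008,0,0,0,0.4,-0.025,-0.0465,-0.008,0,0,0,0.4,-0.025,-0.0465,-0.008,0,0,0,0.4,-0.025,-0.0465,-0.008,0,0,0,0.4,0,0,0,0,0,0,0.4]' | python3 nudge.py; echo '[0,0,0,0,0,0,0.4,0,0,0,0,0,0,0.4]' | python3 nudge.py
python3 - <<'E'
from h import *
from cell import r
s=r.state();T=tool(s);f=r.grab_frame("wrist");np.savez("w3.npz",T=T,**f)
P=cloud(f,T);cv2.imwrite("pics/w3.png",f["pixels"][:,:,::-1]);print(T.round(4)[:3])
m=(P[...,2]>.054)&(P[...,2]<.066)&(np.linalg.norm(P[...,:2]-[.626,.0135],axis=-1)<.05)
p=P[m];print(len(p),np.median(p[:,2]),p.min(0),p.max(0),cv2.minEnclosingCircle(p[:,:2].astype('f4')*1000))
L=(P-T[:3,3])@T[:3,:3]
m=(abs(L[...,0])<.07)&(abs(L[...,1])<.029)&(L[...,2]>-.04)&(L[...,2]<.0);p=L[m];print(np.median(p,0),p.min(0),p.max(0))
E
```

```text
time_s: 4.58
tcp_pos: [0.6894, 0.0081, 0.2139]
orientation: [0.08, -3.139, 0.001]
wrist_force: [-0.1, -0.2, -0.0]
gripper_width: 0.708
grasp_force: 65.0
time_s: 4.82
tcp_pos: [0.6878, 0.0127, 0.2141]
orientation: [0.089, -3.138, -0.001]
wrist_force: [0.6, -0.0, 0.4]
gripper_width: 0.709
grasp_force: 65.0
[[-9.984e-01 -5.650e-02 -2.200e-03  6.878e-01]
 [-5.650e-02  9.984e-01  4.000e-04  1.270e-02]
 [ 2.200e-03  5.000e-04 -1.000e+00  2.141e-01]]
2198 0.0602979315295101 [ 0.59927166 -0.01497737  0.05768591] [0.65034947 0.03646721 0.06293426] ((624.744873046875, 10.86546516418457), 25.896909713745117)
[ 1.17114178e-02 -8.01395681e-05 -2.45549229e-02] [-0.04172489 -0.02899849 -0.02684494] [ 0.04742244  0.02899928 -0.01894779]
```

View pics/w3.png

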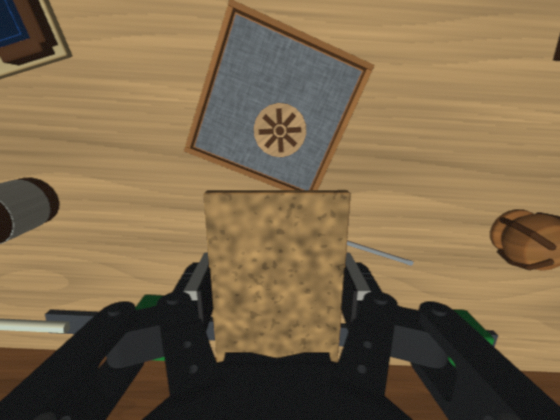

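The low rosette's flower is at pixel (280,130), radius 26 mm, top at 60 mm, which agrees with the text. The sheet's centre is at column 277. Moving over it and stopping 2 cm above.

```bash
echo '[0.031,0.0017,0.03,0,0,0,0.4,0.030,0.0017,0.04,0,0,0,0.4,0,0,0.045,0,0,0,0.4,0,0,0.035,0,0,0,0.4,0,0,0,0,0,0,0.4,0,0,0,0,0,0,0.4,0,0,0,0,0,0,0.4]' | python3 nudge.py
python3 -c "
from h import *
from cell import r
print(delta(r.state(),(.6265,.0126,.0415)))"
```

```text
time_s: 5.75
tcp_pos: [0.6295, 0.0116, 0.068]
orientation: [-0.087, 3.136, -0.001]
wrist_force: [0.2, 0.8, 0.4]
gripper_width: 0.704
grasp_force: 65.0
(array([0.003 , 0.0011, 0.0265]), None, 'tilt', array([ 4.2e-03, -3.0e-04, -1.0e+00]))
```

```bash
echo '[0.003,0.001,0.012,0,0,0,0.4,0,0,0.008,0,0,0,0.4,0,0,0,0,0,0,0.4,0,0,0,0,0,0,0.4]' | python3 nudge.py
python3 -c "
from h import *
from cell import r
for i in range(3):
  print(delta(r.state(),(.6265,.0126,.0415)));r.grab_frame('wrist')
f=r.grab_frame('side');cv2.imwrite('pics/s2.png',cv2.resize(f['pixels'][150:290,150:340,::-1],None,fx=4,fy=4))"
```

```text
time_s: 6.25
tcp_pos: [0.6247, 0.0123, 0.0452]
orientation: [0.087, -3.14, -0.0]
wrist_force: [0.3, -0.0, -0.4]
gripper_width: 0.706
grasp_force: 65.0
(array([-0.0018,  0.0002,  0.0037]), None, 'tilt', array([-2.e-04,  0.e+00, -1.e+00]))
(array([-0.0016,  0.0003,  0.0039]), None, 'tilt', array([ 2.e-04, -1.e-04, -1.e+00]))
(array([-0.0015,  0.0003,  0.0041]), None, 'tilt', array([ 5.e-04, -0.e+00, -1.e+00]))
```

View pics/s2.png

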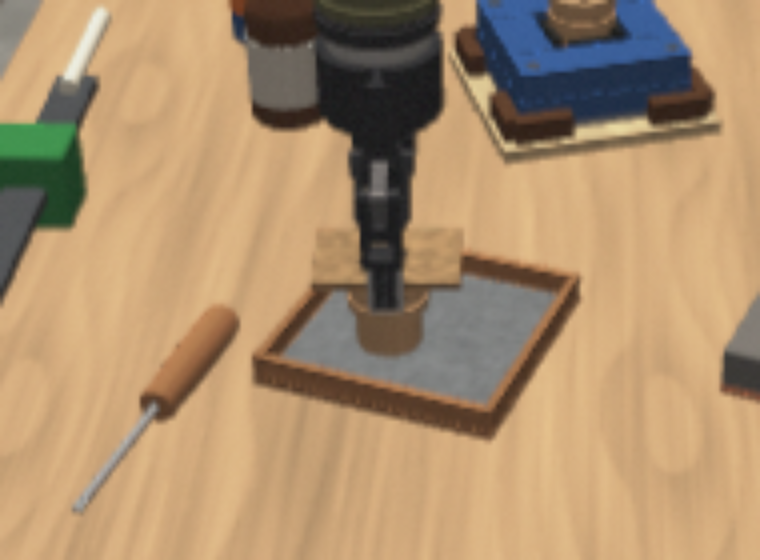

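The sheet spans crop x 313–463 (centre 388), over the rosette at 350–428 (centre 389), so it is aligned. Lowering.

```bash
echo '[-0.0015,0,0.002,0,0,0,0.4,0,0,0,0,0,0,0.4,0,0,0,0,0,0,0.4]' | python3 nudge.py;echo '[0,0,0.0015,0,0,0,0.4,0,0,0,0,0,0,0.4,0,0,0,0,0,0,0.4]' | python3 nudge.py
```

```text
time_s: 6.82
tcp_pos: [0.6262, 0.0124, 0.0433]
orientation: [0.087, -3.14, 0.0]
wrist_force: [-0.4, 0.1, 0.4]
gripper_width: 0.708
grasp_force: 65.0
time_s: 7.2
tcp_pos: [0.6262, 0.0124, 0.0418]
orientation: [0.087, -3.14, 0.0]
wrist_force: [0.5, 0.3, 0.4]
gripper_width: 0.706
grasp_force: 65.0
```

```bash
echo '[0,0,0.001,0,0,0,0.4,0,0,0,0,0,0,0.4,0,0,0,0,0,0,0.4]' | python3 nudge.py;echo '[0,0,0.001,0,0,0,0.4,0,0,0,0,0,0,0.4]' | python3 nudge.py
```

```text
time_s: 7.58
tcp_pos: [0.6265, 0.0125, 0.0416]
orientation: [-0.087, 3.14, 0.0]
wrist_force: [-1.8, 1.3, 5.3]
gripper_width: 0.707
grasp_force: 65.5
time_s: 7.82
tcp_pos: [0.6268, 0.0125, 0.0416]
orientation: [-0.087, 3.14, 0.0]
wrist_force: [-3.7, 0.5, 10.0]
gripper_width: 0.709
grasp_force: 65.8
```

Contact is at 41.6 mm, as predicted. Unload, release, and rise clear.

```bash
echo '[0,0,-0.0018,0,0,0,0.4,0,0,0,0,0,0,0.4,0,0,0,0,0,0,0.8,0,0,0,0,0,0,1,0,0,0,0,0,0,1,0,0,0,0,0,0,1]' | python3 nudge.py;echo '[0,0,-0.02,0,0,0,1,0,0,-0.05,0,0,0,1,0,0,-0.05,0,0,0,1,0,0,-0.04,0,0,0,1,0,0,0,0,0,0,1,0,0,0,0,0,0,1,0,0,0,0,0,0,1]' | python3 nudge.py
python3 - <<'E'
from h import *
from cell import r
s=r.state();T=tool(s)
for n in("wrist","side","scene"):
    f=r.grab_frame(n);P=cloud(f,T)
    m=(P[...,2]>.057)&(P[...,2]<.075)&(np.linalg.norm(P[...,:2]-[.626,.0135],axis=-1)<.07);p=P[m];c=f["pixels"][m]
    k=np.c_[p[:,:2]-[.626,.0125],np.ones(len(p))]
    print(n,np.median(p[:,2]),cv2.minAreaRect(p[:,:2].astype('f4')*1000),np.linalg.lstsq(k,p[:,2],rcond=None)[0])
yaw=T[1,1]; print(T[:3].round(4)); print(delta(r.state(),(.509,-.3235,.22)))
E
```

```text
time_s: 8.57
tcp_pos: [0.6261, 0.0124, 0.0414]
orientation: [0.087, -3.14, -0.0]
wrist_force: [-0.1, 0.2, 0.1]
gripper_width: 1.001
grasp_force: 0.0
time_s: 9.45
tcp_pos: [0.6252, 0.0125, 0.2]
orientation: [0.087, -3.138, -0.0]
wrist_force: [-0.3, -0.4, -0.2]
gripper_width: 1.001
grasp_force: 0.0
wrist 0.06609882624244792 ((624.9774169921875, 11.166646957397461), (92.13334655761719, 62.1558723449707), 2.962259531021118) [-0.00054004 -0.00091933  0.06608257]
side 0.06399126115227494 ((624.9435424804688, 16.367887496948242), (90.60835266113281, 67.6511001586914), 3.631492853164673) [-0.00017215 -0.01174984  0.06408055]
scene 0.06519665556476006 ((628.2275390625, 11.991292953491211), (93.69286346435547, 62.83928680419922), 2.8279213905334473) [-0.00851527  0.00211355  0.06509133]
[[-9.985e-01 -5.520e-02 -2.800e-03  6.252e-01]
 [-5.520e-02  9.985e-01  2.000e-04  1.250e-02]
 [ 2.800e-03  3.000e-04 -1.000e+00  2.000e-01]]
(array([ 0.1349, -0.329 , -0.0196]), None, 'tilt', array([-2.5e-03,  2.0e-04, -1.0e+00]))
```

Sheet flat and within 0.5 mm of the rosette's centre (same camera). On to the chuck.

```bash
echo '[0.0193,-0.047,-0.003,0,0,0,1,0.0193,-0.047,-0.003,0,0,0,1,0.0193,-0.047,-0.003,0,0,0,1,0.0193,-0.047,-0.003,0,0,0,1,0.0193,-0.047,-0.003,0,0,0,1,0.0193,-0.047,-0.003,0,0,0,1,0.0193,-0.047,-0.003,0,0,0,1,0,0,0,0,0,0,1]' | python3 nudge.py;echo '[0,0,0,0,0,0,1,0,0,0,0,0,0,1]' | python3 nudge.py
python3 - <<'E'
from h import *
from cell import r
s=r.state();T=tool(s);print(s["joints"],T[:3].round(4))
for n in("wrist","side","scene"):
    f=r.grab_frame(n);P=cloud(f,T)
    m=(P[...,2]>.085)&(P[...,2]<.1)&(np.linalg.norm(P[...,:2]-[.508,-.323],axis=-1)<.04);p=P[m]
    print(n,len(p),np.median(p[:,2]),cv2.minEnclosingCircle(p[:,:2].astype('f4')*1000),cv2.minAreaRect(p[:,:2].astype('f4')*1000))
    m=(P[...,2]>.055)&(P[...,2]<.07)&(np.linalg.norm(P[...,:2]-[.508,-.323],axis=-1)<.1);p=P[m]
    print(np.median(p[:,2]),cv2.minAreaRect(p[:,:2].astype('f4')*1000))
    if n=="wrist":cv2.imwrite("pics/w4.png",f["pixels"][:,:,::-1]); np.savez("w4.npz",T=T,**f)
E
```

```text
time_s: 10.6
tcp_pos: [0.5082, -0.3263, 0.2222]
orientation: [0.079, -3.14, -0.0]
wrist_force: [0.2, -0.3, 0.3]
gripper_width: 1.002
grasp_force: 0.0
time_s: 10.85
tcp_pos: [0.5098, -0.3223, 0.2222]
orientation: [0.089, -3.14, -0.001]
wrist_force: [0.9, 0.9, 0.9]
gripper_width: 0.996
grasp_force: 0.0
[-6.52886840e-01  2.80442104e-02  1.76715454e+00  2.52025754e-04
  1.34730090e+00 -2.28049179e+00] [[-9.984e-01 -5.670e-02 -6.000e-04  5.098e-01]
 [-5.670e-02  9.984e-01  7.000e-04 -3.223e-01]
 [ 5.000e-04  8.000e-04 -1.000e+00  2.222e-01]]
wrist 2178 0.09216197299786455 ((507.5885009765625, -325.87078857421875), 25.873977661132812) ((507.23931884765625, -325.8256530761719), (50.54496765136719, 50.591644287109375), 4.952360153198242)
0.062049232858983144 ((507.7170715332031, -325.99127197265625), (131.9092254638672, 132.1685791015625), 18.04448699951172)
side 122 0.0897031775826494 ((506.9125671386719, -319.5631408691406), 29.81108283996582) ((507.2581787109375, -319.8456115722656), (59.04000473022461, 48.19371032714844), 89.96578979492188)
0.05971218640420117 ((506.3681945800781, -319.0792236328125), (132.42323303222656, 142.04803466796875), 17.900890350341797)
scene 250 0.09115982114164267 ((509.5130615234375, -324.8415222167969), 28.28508186340332) ((510.8597106933594, -324.9042053222656), (51.6746711730957, 53.183685302734375), 79.82051086425781)
0.061387347266295356 ((511.4667053222656, -324.7359313964844), (139.58517456054688, 132.85079956054688), 17.455230712890625)
```

View pics/w4.png

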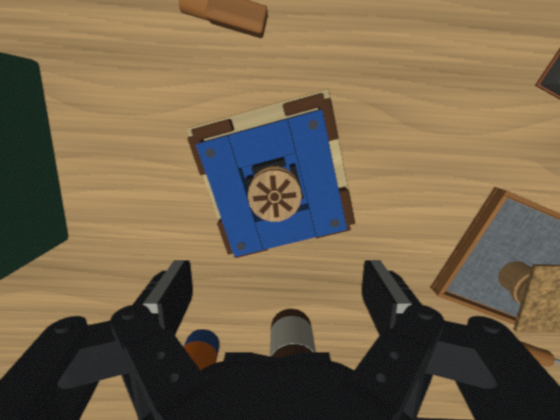

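The flower is at pixel (274,195) and its top is at 92 mm. The chuck is 132 mm square at 62 mm height, yaw 18°. I turn the wrist to leave twist range (joint 6 to about -1.2) and descend in stages.

```bash
echo '[0.0019,-0.0021,0.01,0,0,0.18,1,0,0,0.02,0,0,0.18,1,0,0,0.03,0,0,0.18,1,0,0,0.03,0,0,0.18,1,0,0,0.025,0,0,0.18,1,0,0,0.02,0,0,0.18,1,0,0,0.005,0,0,0,1,0,0,0,0,0,0,1]' | python3 nudge.py;echo '[0,0,0,0,0,0,1,0,0,0,0,0,0,1]' | python3 nudge.py
python3 - <<'E'
from h import *
from cell import r
s=r.state();print(s["joints"],tool(s)[:3].round(4),delta(s,(.508,-.3245,.064)))
E
```

```text
time_s: 12.0
tcp_pos: [0.5079, -0.3255, 0.0829]
orientation: [1.536, 2.74, -0.0]
wrist_force: [0.3, 0.0, -0.6]
gripper_width: 1.0
grasp_force: 0.0
time_s: 12.25
tcp_pos: [0.5083, -0.3261, 0.0838]
orientation: [1.538, 2.737, -0.0]
wrist_force: [0.0, 0.1, -0.4]
gripper_width: 1.0
grasp_force: 0.0
[-6.59373032e-01  1.57092286e-01  1.87476412e+00  2.09762670e-05
  1.10787952e+00 -1.20619028e+00] [[-5.200e-01  8.542e-01  1.500e-03  5.083e-01]
 [ 8.542e-01  5.200e-01 -1.100e-03 -3.261e-01]
 [-1.700e-03  7.000e-04 -1.000e+00  8.380e-02]] (array([0.0016, 0.0006, 0.0198]), None, 'tilt', array([ 0.0015, -0.0011, -1.    ]))
```

```bash
echo '[0.0016,0.0006,0.012,0,0,0,1,0,0,0.0075,0,0,0,1,0,0,0,0,0,0,1,0,0,0,0,0,0,1]' | python3 nudge.py;echo '[0,0,0,0,0,0,0.6,0,0,0,0,0,0,0.4,0,0,0,0,0,0,0.3,0,0,0,0,0,0,0.3,0,0,0,0,0,0,0.3]' | python3 nudge.py
python3 - <<'E'
from cell import r
s=r.state();print(s["torque"],s["wrist_force"],s["tcp_pos"],s["joints"])
E
```

```text
time_s: 12.75
tcp_pos: [0.5073, -0.3241, 0.063]
orientation: [-1.54, -2.738, -0.0]
wrist_force: [-0.1, 0.2, 0.5]
gripper_width: 1.0
grasp_force: 0.0
time_s: 13.38
tcp_pos: [0.5082, -0.3239, 0.064]
orientation: [1.54, 2.737, 0.001]
wrist_force: [2.3, 5.4, 5.5]
gripper_width: 0.587
grasp_force: 64.2
[ 0.66831605 -0.4275553  -0.03275901] [2.33757166 5.39677863 5.45113614] [ 0.50820533 -0.3239436   0.06400008] [-6.57044475e-01  1.79297434e-01  1.88706790e+00  1.24911272e-03
  1.07379469e+00 -1.20356557e+00]
```

Gripped firmly (opening 0.587 ≈ 50 mm). First twist sweep, with gentle lift.

```bash
echo '[0,0,-0.001,0,0,0.1,0.3,0,0,-0.0005,0,0,0.17,0.3,0,0,-0.0004,0,0,0.17,0.3,0,0,-0.0004,0,0,0.17,0.3,0,0,-0.0004,0,0,0.17,0.3]' | python3 nudge.py
python3 - <<'E'
from cell import r
s=r.state();print(s["torque"],s["wrist_force"],s["tcp_pos"],s["joints"][5])
E
```

```text
time_s: 14.0
tcp_pos: [0.5083, -0.3246, 0.0652]
orientation: [2.467, 1.94, 0.001]
wrist_force: [7.1, 0.0, -3.1]
gripper_width: 0.587
grasp_force: 63.5
[-0.09846932 -1.17127775  0.45198161] [ 7.08522372e+00  3.63389610e-03 -3.09486366e+00] [ 0.50829266 -0.32464341  0.06524355] -0.4192821556372023
```

```bash
echo '[0,0,-0.0004,0,0,0.17,0.3,0,0,-0.0004,0,0,0.17,0.3,0,0,-0.0004,0,0,0.17,0.3,0,0,-0.0004,0,0,0.17,0.3,0,0,-0.0004,0,0,0.17,0.3,0,0,-0.0004,0,0,0.17,0.3,0,0,-0.0004,0,0,0.17,0.3,0,0,-0.0004,0,0,0.17,0.3]' | python3 nudge.py
python3 - <<'E'
from h import *
from cell import r
s=r.state();print(s["torque"],s["wrist_force"],s["tcp_pos"],s["joints"][5])
T=tool(s)
f=r.grab_frame("wrist");P=cloud(f,T);L=(P-T[:3,3])@T[:3,:3]
for z,w in((P[...,2],"chuck"),):
    m=(abs(P[...,2]-.062)<.008)&(np.linalg.norm(P[...,:2]-[.508,-.324],axis=-1)<.085)&(np.linalg.norm(P[...,:2]-[.508,-.324],axis=-1)>.045);print(w,np.median(P[m][:,2]),m.sum())
m=(np.linalg.norm(L[...,:2],axis=-1)<.02)&(L[...,2]<-.01)&(L[...,2]>-.05);print("top in tool",np.median(L[m][:,2]) if m.any() else 0,m.sum())
cv2.imwrite("pics/w5.png",f["pixels"][:,:,::-1])
E
```

```text
time_s: 15.0
tcp_pos: [0.5087, -0.3254, 0.0688]
orientation: [3.138, -0.043, 0.006]
wrist_force: [7.6, -1.8, -3.7]
gripper_width: 0.592
grasp_force: 63.6
[-0.29927509 -1.3508657   0.47206293] [ 7.57128463 -1.84960203 -3.68757103] [ 0.50870796 -0.32537589  0.06883234] 0.9407337078658704
chuck 0.062230160995908196 24021
top in tool -0.028497128416933845 5300
```

View pics/w5.png

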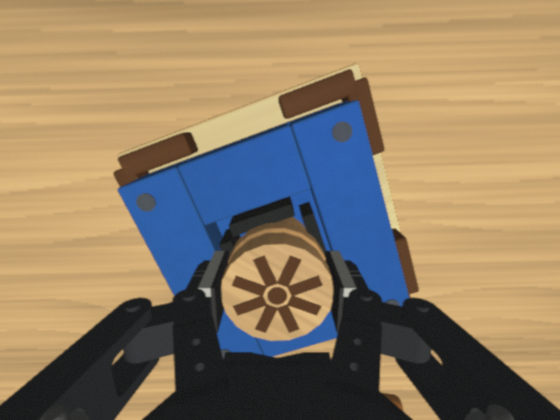

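The rosette has risen about 5 mm (top at 97 mm) and the chuck is still down at 62 mm. Pixel (277,295) shows it centred in the grip. Sweeping back.

```bash
echo '[0.001,0,0,0,0,-0.1,0.3,0,0,-0.0004,0,0,-0.17,0.3,0,0,-0.0004,0,0,-0.17,0.3,0,0,-0.0004,0,0,-0.17,0.3,0,0,-0.0004,0,0,-0.17,0.3,0,0,-0.0004,0,0,-0.17,0.3,0,0,-0.0004,0,0,-0.17,0.3,0,0,-0.0004,0,0,-0.17,0.3]' | python3 nudge.py
python3 - <<'E'
from cell import r
s=r.state();print(s["torque"],s["wrist_force"],s["tcp_pos"],s["joints"][5])
E
```

```text
time_s: 16.05
tcp_pos: [0.5081, -0.3235, 0.0704]
orientation: [-2.528, -1.863, -0.001]
wrist_force: [3.8, 2.9, -2.7]
gripper_width: 0.591
grasp_force: 63.5
[ 0.36993219 -0.61853391 -0.51572377] [ 3.80377708  2.9193124  -2.66742612] [ 0.50810092 -0.3235461   0.07036437] -0.35676185979063624
```

```bash
echo '[0,0,-0.0004,0,0,-0.17,0.3,0,0,-0.0004,0,0,-0.17,0.3,0,0,-0.0004,0,0,-0.17,0.3,0,0,-0.0004,0,0,-0.17,0.3,0,0,-0.0004,0,0,-0.17,0.3,0,0,-0.0004,0,0,-0.17,0.3]' | python3 nudge.py
python3 - <<'E'
from cell import r
s=r.state();print(s["torque"],s["wrist_force"],s["tcp_pos"],s["joints"][5])
E
```

```text
time_s: 16.8
tcp_pos: [0.5075, -0.3238, 0.0724]
orientation: [-1.297, -2.86, -0.001]
wrist_force: [2.6, -0.4, -4.7]
gripper_width: 0.592
grasp_force: 63.4
[ 0.03121    -0.43257638 -0.5233781 ] [ 2.58874861 -0.39781152 -4.70296139] [ 0.5075273  -0.32377357  0.07241714] -1.376623447819213
```

Steady: pull 3–5 N. Next forward sweep.

```bash
echo '[0,0,0,0,0,0.1,0.3,0,0,-0.0004,0,0,0.17,0.3,0,0,-0.0004,0,0,0.17,0.3,0,0,-0.0004,0,0,0.17,0.3,0,0,-0.0004,0,0,0.17,0.3,0,0,-0.0004,0,0,0.17,0.3,0,0,-0.0004,0,0,0.17,0.3,0,0,-0.0004,0,0,0.17,0.3]' | python3 nudge.py
```

```text
time_s: 17.8
tcp_pos: [0.5085, -0.3244, 0.0756]
orientation: [2.761, 1.496, 0.0]
wrist_force: [5.7, -1.5, -5.0]
gripper_width: 0.589
grasp_force: 63.4
```

```bash
echo '[0,0,-0.0004,0,0,0.17,0.3,0,0,-0.0004,0,0,0.17,0.3,0,0,-0.0004,0,0,0.17,0.3,0,0,-0.0004,0,0,0.17,0.3,0,0,-0.0004,0,0,0.17,0.3,0,0,-0.0004,0,0,0.17,0.3,0,0,-0.0004,0,0,0.17,0.3,0,0,-0.0004,0,0,0.17,0.3]' | python3 nudge.py
python3 - <<'E'
from h import *
from cell import r
s=r.state();print(s["torque"],s["wrist_force"],s["tcp_pos"],s["joints"][5])
T=tool(s)
f=r.grab_frame("wrist");P=cloud(f,T);L=(P-T[:3,3])@T[:3,:3];d=np.linalg.norm(P[...,:2]-[.508,-.324],axis=-1)
m=(abs(P[...,2]-.062)<.008)&(d<.085)&(d>.045);print("chuck",np.median(P[m][:,2]),m.sum())
m=(np.linalg.norm(L[...,:2],axis=-1)<.02)&(L[...,2]<-.01)&(L[...,2]>-.05);print("top in tool",np.median(L[m][:,2]),m.sum(),"tilt",T[:3,2])
E
```

```text
time_s: 18.8
tcp_pos: [0.5086, -0.325, 0.0791]
orientation: [3.086, -0.572, 0.002]
wrist_force: [4.4, -2.9, -5.2]
gripper_width: 0.591
grasp_force: 63.4
[-0.46371411 -0.98961729  0.5578173 ] [ 4.44600259 -2.85536777 -5.24795351] [ 0.50859576 -0.3250208   0.07910416] 1.2814314053853113
chuck 0.062221648720903994 22006
top in tool -0.028447812175546025 5268 tilt [ 0.00108149 -0.00274349 -0.99999565]
```

Risen 15 mm, chuck down. Sweep back and forth again.

```bash
echo '[0,0,0.0002,0,0,-0.1,0.3,0,0,-0.0004,0,0,-0.17,0.3,0,0,-0.0004,0,0,-0.17,0.3,0,0,-0.0004,0,0,-0.17,0.3,0,0,-0.0004,0,0,-0.17,0.3,0,0,-0.0004,0,0,-0.17,0.3,0,0,-0.0004,0,0,-0.17,0.3,0,0,-0.0004,0,0,-0.17,0.3]' | python3 nudge.py
```

```text
time_s: 19.85
tcp_pos: [0.5084, -0.3238, 0.0813]
orientation: [-2.808, -1.409, -0.002]
wrist_force: [4.5, 1.6, -4.3]
gripper_width: 0.592
grasp_force: 63.6
```

```bash
echo '[0,0,-0.0004,0,0,-0.17,0.3,0,0,-0.0004,0,0,-0.17,0.3,0,0,-0.0004,0,0,-0.17,0.3,0,0,-0.0004,0,0,-0.17,0.3,0,0,-0.0004,0,0,-0.17,0.3,0,0,-0.0004,0,0,-0.17,0.3,0,0,-0.0004,0,0,-0.17,0.3,0,0,-0.0004,0,0,-0.17,0.3]' | python3 nudge.py; python3 -c "
from cell import r
print(r.state()['joints'][5])"
```

```text
time_s: 20.85
tcp_pos: [0.5074, -0.3237, 0.0839]
orientation: [-1.296, -2.86, -0.001]
wrist_force: [3.2, 0.6, -4.9]
gripper_width: 0.589
grasp_force: 63.5
-1.3767403961126476
```

```bash
echo '[0,0,0.0002,0,0,0.1,0.3,0,0,-0.0004,0,0,0.17,0.3,0,0,-0.0004,0,0,0.17,0.3,0,0,-0.0004,0,0,0.17,0.3,0,0,-0.0004,0,0,0.17,0.3,0,0,-0.0004,0,0,0.17,0.3,0,0,-0.0004,0,0,0.17,0.3,0,0,-0.0004,0,0,0.17,0.3]' | python3 nudge.py
```

```text
time_s: 21.85
tcp_pos: [0.5088, -0.3242, 0.0872]
orientation: [2.761, 1.495, 0.001]
wrist_force: [5.9, -0.6, -4.1]
gripper_width: 0.592
grasp_force: 63.5
```

```bash
echo '[0,0,-0.0004,0,0,0.17,0.3,0,0,-0.0004,0,0,0.17,0.3,0,0,-0.0004,0,0,0.17,0.3,0,0,-0.0004,0,0,0.17,0.3,0,0,-0.0004,0,0,0.17,0.3,0,0,-0.0004,0,0,0.17,0.3,0,0,-0.0004,0,0,0.17,0.3,0,0,-0.0004,0,0,0.17,0.3]' | python3 nudge.py; python3 -c "
from cell import r
s=r.state();print(s['joints'][5],s['torque'])"
```

```text
time_s: 22.85
tcp_pos: [0.5071, -0.3243, 0.0906]
orientation: [3.088, -0.576, -0.004]
wrist_force: [-0.6, -0.3, -0.8]
gripper_width: 0.592
grasp_force: 64.0
1.2829961547376603 [-0.00925952  0.06532609 -0.01479652]
```

Free: forces dropped to the rosette's weight. Lift slowly, then check the chuck.

```bash
echo '[0,0,-0.003,0,0,0,0.3,0,0,-0.01,0,0,0,0.3,0,0,-0.03,0,0,0,0.3,0,0,-0.04,0,0,0,0.3,0,0,-0.05,0,0,0,0.3,0,0,0,0,0,0,0.3,0,0,0,0,0,0,0.3,0,0,0,0,0,0,0.3]' | python3 nudge.py
python3 - <<'E'
from h import *
from cell import r
s=r.state();T=tool(s);print(s["joints"],T[:3].round(4))
f=r.grab_frame("wrist");P=cloud(f,T);L=(P-T[:3,3])@T[:3,:3];d=np.linalg.norm(P[...,:2]-[.508,-.324],axis=-1)
m=(abs(P[...,2]-.062)<.012)&(d<.085)&(d>.045);print("chuck",np.median(P[m][:,2]),m.sum())
m=(np.linalg.norm(L[...,:2],axis=-1)<.04)&(L[...,2]<-.015)&(L[...,2]>-.04)
q=f["pixels"].astype(int);m&=(q[...,0]>90)&(q[...,0]-q[...,2]>30);p=L[m]
print(len(p),np.median(p,0),p.min(0),p.max(0),np.linalg.lstsq(np.c_[p[:,:2],np.ones(len(p))],p[:,2],rcond=None)[0],cv2.minEnclosingCircle(p[abs(p[:,2]-np.median(p[:,2]))<.004][:,:2].astype('f4')*1000))
print(delta(s,(.6255,.0125,.2)))
f=r.grab_frame("side");a=f["pixels"][90:260,200:380,::-1];cv2.imwrite("pics/s3.png",cv2.resize(a,None,fx=3.5,fy=3.5))
E
```

```text
time_s: 23.85
tcp_pos: [0.5075, -0.3235, 0.2228]
orientation: [-3.089, 0.566, 0.005]
wrist_force: [1.2, 0.9, -1.3]
gripper_width: 0.589
grasp_force: 64.0
[-6.56636290e-01  2.62693479e-02  1.76780930e+00 -1.65351005e-04
  1.35084394e+00  1.27686580e+00] [[ 9.349e-01 -3.548e-01 -2.700e-03  5.075e-01]
 [-3.548e-01 -9.350e-01  1.900e-03 -3.235e-01]
 [-3.200e-03 -8.000e-04 -1.000e+00  2.228e-01]]
chuck 0.06224661626356759 7638
6838 [ 0.0025396   0.00142198 -0.02820963] [-0.02742381 -0.0382107  -0.03903263] [ 0.02506499  0.02614897 -0.01511994] [ 0.03506955  0.00695854 -0.02797386] ((-2.9143755435943604, -6.064173698425293), 33.36823654174805)
(array([-0.0088, -0.356 ,  0.0232]), None, 'tilt', array([-0.0027,  0.0019, -1.    ]))
```

View pics/s3.png

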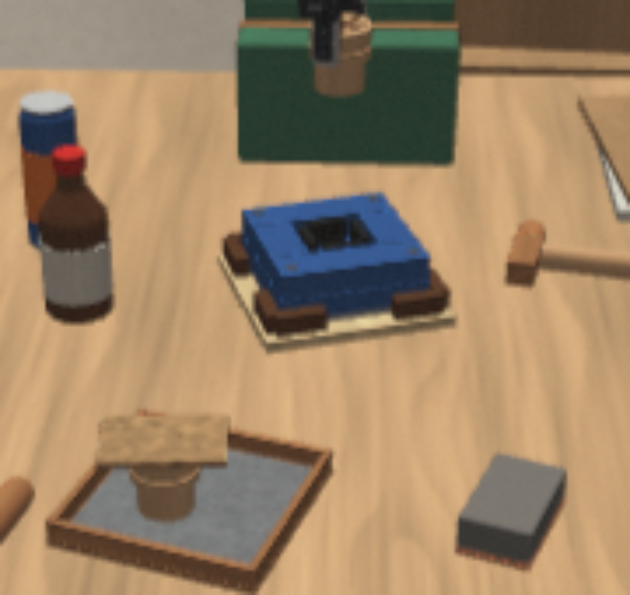

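The side crop shows the freed rosette held at (342,55) and the chuck seated, with its empty recess at (335,232). The sheet lies flat on the low rosette. Moving over to hover.

```bash
echo '[-0.0013,-0.051,0.001,0,0,0,0.3,-0.0013,-0.051,0.001,0,0,0,0.3,-0.0013,-0.051,0.001,0,0,0,0.3,-0.0013,-0.051,0.001,0,0,0,0.3,-0.0013,-0.051,0.001,0,0,0,0.3,-0.0013,-0.051,0.001,0,0,0,0.3,-0.001,-0.050,0.001,0,0,0,0.3,0,0,0,0,0,0,0.3]' | python3 nudge.py;echo '[0,0,0.03,0,0,0,0.3,0,0,0.03,0,0,0,0.3,0,0,0.02,0,0,0,0.3,0,0,0,0,0,0,0.3,0,0,0,0,0,0,0.3,0,0,0,0,0,0,0.3]' | python3 nudge.py
python3 - <<'E'
from h import *
from cell import r
s=r.state();T=tool(s);print(T[:3].round(4))
f=r.grab_frame("wrist");P=cloud(f,T);L=(P-T[:3,3])@T[:3,:3]
m=(np.linalg.norm(L[...,:2],axis=-1)<.032)&(abs(L[...,2]+.0284)<.004);p=L[m]
q=f["pixels"].astype(int)[m];p=p[(q[:,0]-q[:,2]>15)]
for i in range(3):
    c=np.linalg.lstsq(np.c_[p[:,:2],np.ones(len(p))],p[:,2],rcond=None)[0];e=p[:,2]-np.c_[p[:,:2],np.ones(len(p))]@c;p=p[abs(e)<.0012]
print("head",len(p),c,p.min(0),p.max(0),cv2.minEnclosingCircle(p[:,:2].astype('f4')*1000))
m=(P[...,2]>.057)&(P[...,2]<.074)&(np.linalg.norm(P[...,:2]-[.626,.0135],axis=-1)<.065);p=P[m];print("sheet",np.median(p[:,2]),cv2.minAreaRect(p[:,:2].astype('f4')*1000))
cv2.imwrite("pics/w6.png",f["pixels"][:,:,::-1]); np.savez("w6.npz",T=T,**f)
E
```

```text
time_s: 24.95
tcp_pos: [0.6266, 0.0148, 0.2164]
orientation: [-3.091, 0.56, 0.003]
wrist_force: [0.1, -0.6, -0.7]
gripper_width: 0.586
grasp_force: 64.0
time_s: 25.7
tcp_pos: [0.6277, 0.0116, 0.1397]
orientation: [-3.09, 0.568, -0.005]
wrist_force: [0.8, 0.1, -0.8]
gripper_width: 0.59
grasp_force: 64.0
[[ 9.347e-01 -3.554e-01  2.900e-03  6.277e-01]
 [-3.554e-01 -9.347e-01 -2.000e-04  1.160e-02]
 [ 2.800e-03 -8.000e-04 -1.000e+00  1.397e-01]]
head 8315 [ 0.00193999  0.00059631 -0.02835002] [-0.027353   -0.02465658 -0.02957807] [ 0.02449196  0.02619255 -0.02711264] ((-2.077228307723999, 0.8696091771125793), 26.90274429321289)
sheet 0.06621721056944915 ((626.3837280273438, 11.903894424438477), (89.99512481689453, 62.26261520385742), 3.0567314624786377)
```

View pics/w6.png

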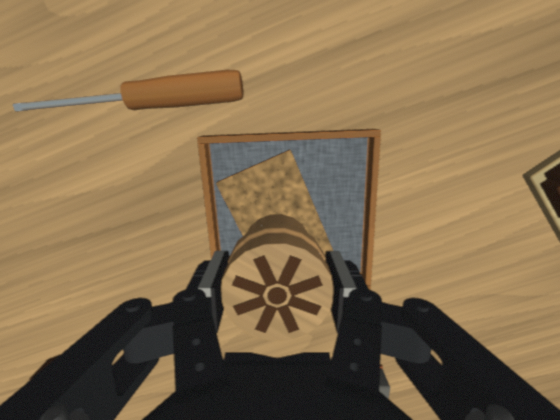

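The head is upright in the grip (tilt under 0.2°), with its flower at (277,295). The sheet lies undisturbed below, its corner at (290,152). Descending.

```bash
echo '[-0.0014,0.0003,0.02,0,0,0,0.3,0,0,0.015,0,0,0,0.3,0,0,0.009,0,0,0,0.3,0,0,0,0,0,0,0.3,0,0,0,0,0,0,0.3,0,0,0,0,0,0,0.3,0,0,0,0,0,0,0.3]' | python3 nudge.py;python3 -c "
from h import *
from cell import r
print(delta(r.state(),(.6263,.0118,.0917)))"
```

```text
time_s: 26.62
tcp_pos: [0.6252, 0.012, 0.0938]
orientation: [-3.09, 0.567, 0.0]
wrist_force: [-1.1, 0.1, -0.7]
gripper_width: 0.588
grasp_force: 64.2
(array([ 0.0011, -0.0002,  0.0021]), None, 'tilt', array([-0.,  0., -1.]))
```

```bash
echo '[0.001,-0.0002,0.0012,0,0,0,0.3,0,0,0,0,0,0,0.3,0,0,0,0,0,0,0.3]' | python3 nudge.py;echo '[0,0,0.0008,0,0,0,0.3,0,0,0,0,0,0,0.3,0,0,0,0,0,0,0.3]' | python3 nudge.py
```

```text
time_s: 27.0
tcp_pos: [0.6262, 0.0118, 0.0926]
orientation: [3.09, -0.567, -0.0]
wrist_force: [-0.5, -0.3, -0.1]
gripper_width: 0.591
grasp_force: 64.2
time_s: 27.38
tcp_pos: [0.6264, 0.0118, 0.092]
orientation: [-3.09, 0.567, -0.001]
wrist_force: [-0.8, 0.1, 0.9]
gripper_width: 0.587
grasp_force: 64.3
```

Light contact. Release and rise.

```bash
echo '[0,0,0.0002,0,0,0,0.3,0,0,0,0,0,0,0.3,0,0,0,0,0,0,0.75,0,0,0,0,0,0,1,0,0,0,0,0,0,1,0,0,0,0,0,0,1]' | python3 nudge.py;echo '[0,0,-0.01,0,0,0,1,0,0,-0.03,0,0,0,1,0,0,-0.05,0,0,0,1,0,0,-0.05,0,0,0,1,0,0,0,0,0,0,1,0,0,0,0,0,0,1,0,0,0,0,0,0,1,0,0,0,0,0,0,1]' | python3 nudge.py
python3 - <<'E'
from h import *
from cell import r
s=r.state();T=tool(s)
f=r.grab_frame("wrist");P=cloud(f,T);d=np.linalg.norm(P[...,:2]-[.626,.0125],axis=-1)
p=P[(abs(P[...,2]-.12)<.006)&(d<.04)];print("top",np.median(p[:,2]),cv2.minEnclosingCircle(p[:,:2].astype('f4')*1000),np.linalg.lstsq(np.c_[p[:,:2],np.ones(len(p))],p[:,2],rcond=None)[0])
p=P[(abs(P[...,2]-.066)<.004)&(d<.065)];print("sheet",np.median(p[:,2]),cv2.minAreaRect(p[:,:2].astype('f4')*1000))
f=r.grab_frame("side");cv2.imwrite("pics/s4.png",cv2.resize(f["pixels"][120:290,150:350,::-1],None,fx=3.5,fy=3.5))
E
```

```text
time_s: 28.12
tcp_pos: [0.6261, 0.0119, 0.0915]
orientation: [3.09, -0.567, -0.0]
wrist_force: [-0.1, 0.5, -0.3]
gripper_width: 1.004
grasp_force: 0.0
time_s: 29.12
tcp_pos: [0.6254, 0.0119, 0.2297]
orientation: [3.09, -0.567, -0.005]
wrist_force: [0.2, -0.1, -0.3]
gripper_width: 0.997
grasp_force: 0.0
top 0.12034606185929853 ((624.4967651367188, 11.561311721801758), 26.059091567993164) [-0.0105659   0.00084731  0.12690635]
sheet 0.06621001846255073 ((625.1043701171875, 11.746139526367188), (92.23925018310547, 61.95041275024414), 3.014836072921753)
```

View pics/s4.png

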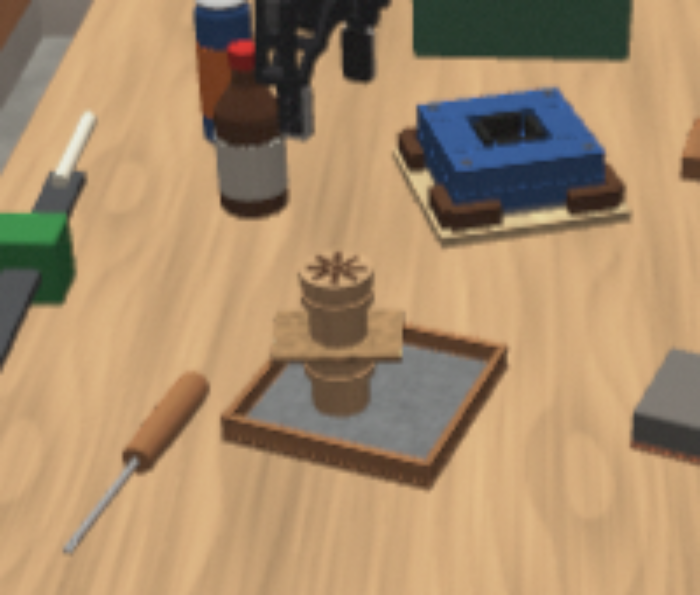

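The crop shows the stack standing: upper flower at (337,267), sheet centre at (338,336), lower rosette at (340,385). The chuck is down and empty. Offset on the sheet is about 0.6 mm, so I'm handing in.

```bash
python3 -c "
from cell import r
print(r.close_job())"
```

```text
the job is handed in; nothing more can be done
None
```

I handed the job in at about 29 s: the sheet lies flat on the low rosette, the freed rosette stands upright on it within 1 mm of its centre, the chuck stayed down throughout, and I left the other things alone.

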